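Pin the sliding cheek and gauge the slot of a strip-sizing jig

TASK

Lock the jig's sliding cheek: take the steel pin out of the tool block, drop it fully home through the hole in the cheek's foot and let go of it. Then take the taper gauge from the tool block, slide its blade gently straight down into the slot between the two upright cheeks until it drags snugly against both, and finish still holding the gauge upright at that depth so that it can be read; leave the mallet, the bowl and the offcut where they are.

Things in the scene. Friction and masses are not known exactly. Their poses are not given: they have to be found in the camera images.
- jig: Strip-sizing jig fixed on the bench: light wooden base 170 (x) x 90 (y) x 25 mm high, carrying two dark steel upright cheeks that face each other across a narrow slot. Origin on the bench, under the nominal slot; base spans x -115 to +55 mm. x of this frame points from the sliding cheek to the fixed cheek, z up; the slot runs along y. A plain 13.5 mm hole for the pin goes through the base at x = -75, y = 0 mm.
- slide (a joint): How far the sliding cheek has moved from its closed place towards the jig's -x, in m (0 to 0.02; starts at 0, where its foot hole lines up with the base hole). The cheek is an upright 14 mm thick, 56 mm wide (y), top 107 mm above the bench, slot face at jig x = -3 mm when closed, with a bright steel foot 90 x 60 x 10 mm lying on the base from jig x = -13 to -103 mm. Unpinned it slides away under about 1.5 N; pinned it has 1.5 to 2 mm of play.
- hole (a point): Centre of the pin hole, 35 mm above the bench, level with the top of the sliding cheek's foot (at its closed place). The 13.5 mm hole is lightly bevelled and goes on through foot and base to the bench, 35 mm deep.
- stop: Fixed cheek, bolted on the base anew for each job: upright dark steel 14 mm thick, 56 mm wide (y), 82 mm high, top 107 mm above the bench. Origin at the foot of its slot face, on the base (25 mm above the bench); the plate lies on its +x side, a low bolted foot beyond. Axes as the jig's. The slot between it and the closed sliding cheek is 4.5 to 6.5 mm wide, differing from job to job; both cheeks have a 4 to 5 mm bevel along the top of the slot.
- block: Dark wooden tool block fixed on the bench, 70 (x) x 170 (y) x 95 mm high, origin at the centre of its underside. The pin is parked in a 15 mm hole at y = -45 mm, the gauge in a slot 16 (x) x 31 (y) mm at y = +45 mm; both go right through.
- pin: Loose steel locking pin, about 80 g: shank 12 mm diameter and 34 mm long with its last 7 mm coned to 6 mm diameter, under a square wooden grip 22 x 22 x 60 mm tall, square to the block. Origin at the foot of the shank, z up along it. It stands with the grip's underside resting on the tool block; fully home in the jig, the grip rests on the cheek's foot and the pin's origin is about 1 mm above the bench.
- gauge: Loose taper gauge, about 100 g: steel wedge blade 85 mm long, 24 wide (y), thickness (x) 2.5 at the tip growing to 11 at the handle; wooden handle 22 (x) x 40 (y) x 56 mm tall, resting on the block's top. Origin mid-tip (blade centred), z up to the handle. The blade floats in the handle along x, +-4 mm, on 0.8 N/mm springs, so it centres itself. Snug some 25 to 65 mm into the slot, above the base.
- mallet: Bystander: turned wooden carver's mallet standing on its head, 84 mm diameter, 215 mm tall; origin at its underside.
- bowl: Bystander: small wooden bowl, 120 mm diameter, 45 mm high; origin at its underside.
- offcut: Bystander: offcut of light wood 150 x 45 x 28 mm lying on the bench; origin at its underside.
There are look-alikes about, which are no part of the job. Leave any orange or pink look-alike of the gauge alone. Leave any pink look-alike of the jig alone.

How it is judged (in metres and radians):
On the way:
1. the pin stands fully home in the jig's hole and has been let go (horizontal distance between pin and hole below 0.004 m and height (world z) of pin below 0.005 m and angle between pin's own z axis and vertical below 0.12 rad and contact force between the fingers and pin below 0.1 N), for 0.2 s.
At the end, for the whole second after the job is handed in: Pin home in the jig (5 mm, 0.15 rad) and untouched, slide under 3 mm open; gauge held still in the gripper, blade in the slot: tip over 17 mm below the cheek tops, clear of the base, within 18 mm of mid-slot, 0.14 rad of upright, 0.17 rad of square, pressing each cheek by over 1 N (horizontal distance between pin and hole below 0.005 m and height (world z) of pin below 0.005 m and angle between pin's own z axis and vertical below 0.15 rad and value of joint slide below 0.003 m and contact force between the fingers and pin below 0.1 N and contact force between gauge and stop above 1 N and contact force between gauge and jig above 1 N and z of gauge in the frame of jig between 0.03 and 0.09 m and y of gauge in the frame of jig between -0.018 and 0.018 m and angle between gauge's own z axis and vertical below 0.14 rad and angle between the x axis of gauge and the x axis of jig, either way round below 0.17 rad and linear speed of gauge below 0.01 m/s and contact force between the fingers and gauge above 1 N); the arm keeps its last pose, push and grip.
It fails at once if the gauge is jammed hard (over 40 N) into the slot (contact force between gauge and stop above 40 N or contact force between gauge and jig above 40 N).
It fails at once if the mallet, the bowl or the offcut is moved by more than 30 mm (distance of any of mallet, bowl, offcut from where it was at the start of the episode above 0.03 m).
It also fails if it takes over 72 s, if anything falls off the work surface, if the arm or the gripper's body presses on something with over 40 N, if the wrist force passes 120 N, or if a joint passes its speed limit or range.

ROBOT

A 6-joint arm with a two-finger parallel gripper is mounted at the origin on the work surface. World frame = base frame: x ahead of the robot, y to its left, z up, the work surface at z = 0. Lengths are in m, angles in degrees, forces in N, time in s.
With the tool pointing down it reaches from about 0.325 to 0.775 m from the base axis. Payload 5.5 kg.
Tool frame: the origin (TCP) lies at the very end of the fingers, on their centre line; the grasp point (between the pads) lies 19 mm behind it (arm.grip_point_offset is the distance from the TCP to the grasp point, in m); z points along the fingers, y is the line along which they close (so a half turn about z gives the same grasp; the last joint's range is limited). The gripper opens to 85 mm and grips with 20 to 120 N. Pads are 22 mm wide; open, the fingers measure 114 mm over their backs; the gripper's body (76 mm by 85 mm) begins 54 mm behind the grasp point. The pads swing forward as they close: fully open they stand 13 mm farther back than shut.
Start: joints at [-73.952, 5.22, 70.514, -0, 104.267, -3.249], TCP at [0.198, -0.566, 0.231] pointing down, gripper open.
Joint ranges: [-164.24, 164.24], [-49.07, 125.15], [9.68, 141.18], [-86.29, 266.29], [3.28, 154.24], [-151.56, 151.56]. Speed limits (degrees/s): [147.25, 147.25, 172.46, 180, 180, 180].

INTERFACE

Orientations are given as [roll, pitch, yaw] about the fixed x, y, z axes, in that order (R = Rz(yaw) Ry(pitch) Rx(roll)).
In Python, from cell import get_obs, cams, arm gives the robot as it stands. The module is installed in compiled form; this text tells all that it offers.
- The arm moves only by the tool send_rows, never from a script. Its argument "rows" is a list of rows, each a list of 7 numbers: the turn, a rotation vector about the tool's x, y, z in units of 5 degrees (1.0 is 5 degrees), then the shift along the tool's x, y, z in units of 25 mm (1.0 is 25 mm), then the opening, from -1 (shut) to 1 (fully open), so that 0 is half open. In form: [[rx, ry, rz, dx, dy, dz, jaw], ...]. A call has 1 to 20 rows; each row shifts and turns the commanded pose from where the row before left it, along the tool's axes as they then stand; what a row does not reach is not made up. A row lasts 1/12 s, in which the tool goes at most 41.7 mm and 7.16 degrees, less where a joint would pass 70% of its speed; a pose out of reach is approached as far as the arm can. A call is refused whole if a number of a shift passes 1 or a number of a turn 1, either way. A call with a gripper value outside its range is refused whole. The fingers move at their own pace and stop on an object; "grip_force" is the grip in N (left out, the last holds). Time passes only in rows, so rows that do not move let the fingers close. It gives the time, the measured TCP pose, the force, the opening and the grip force at its end, in the units of the state.
- get_obs(): the state, without advancing time (a new reading comes with each control period).
- cams.grab_frame(name): name is "scene" or "top" or "wrist"; returns the picture (420x560x3 uint8, red, green, blue); there is no depth.
- cams.get_calibration(name): a dict with "fovy" (degrees; the focal length in pixels is half the picture's height over the tangent of half this angle, whatever the lens; pixels are square), "cx", "cy" (the principal point, pixels), "cam_to_world" (4x4, takes a point from camera to world coordinates). Camera axes: x right, y down, z forward; pixel columns grow to the right and rows downward; lengths in m; the calibration is good to about 2 mm. A picture is of the moment at which its call begins: read the wrist's pose just before it. get_calibration takes no time and is no camera call; for the wrist camera it gives the pose at the moment of the call.
- arm.job_done(): hands the job in; it is judged then, once.
The state is a dict: "time": time; "joint_pos": joint angles; "dq": joint speeds; "joint_torque": joint torques, N m; "tool_pos": TCP position; "tool_rot": TCP orientation; "force": force on the tool from outside, world axes, zero at the start; "moment": the same for the moment, N m; "gripper_width": finger opening in m; "grip_force": force on a finger pad.
Only numpy, scipy, OpenCV 4.12 (cv2) and the standard library are available. Lean on these libraries where they do the work, as an engineer would, in place of code of your own. Each camera call takes 0.05 s, during which the arm holds its last target. There are 200 camera calls.

## Working session

There is one attempt and no reset: what is moved stays moved. The work goes in short steps, Python scripts to look and compute and a tool call to move; the robot and the scene stay as the last step left them, time stands still between calls to the robot, and variables do not carry over. Pictures are saved under pics/ and viewed, at most 10 in all, crops included, and the job is handed in when it is done.

Besides the shell and the picture viewer there is one more tool, called as name([rows], argument=value, ...), one row to a line, values as JSON. send_rows: Moves the arm, as the interface text tells. Its arguments: {"type":"object","properties":{"rows":{"type":"array","items":{"type":"array","items":{"type":"number"}}},"grip_force":{"type":"number"}},"required":["rows"]}

```bash
mkdir -p pics; cat > h.py <<'E'
import numpy as np,cv2
from cell import get_obs,cams,arm
def grab(n,f=None):
    c=cams.get_calibration(n); im=cams.grab_frame(n)
    if f: cv2.imwrite('pics/'+f,im[:,:,::-1])
    return im,c
def ray(c,u,v,z):
    f=210/np.tan(np.radians(c['fovy']/2)); T=np.array(c['cam_to_world'])
    d=T[:3,:3]@np.array([(u-c['cx'])/f,(v-c['cy'])/f,1]); o=T[:3,3]
    return o+d*(z-o[2])/d[2]
def proj(c,p):
    f=210/np.tan(np.radians(c['fovy']/2)); T=np.array(c['cam_to_world'])
    q=T[:3,:3].T@(np.array(p)-T[:3,3]); return q[0]/q[2]*f+c['cx'],q[1]/q[2]*f+c['cy']
E
python3 - <<'E'
from h import *
for n in('top','scene'):
    im,c=grab(n,n+'0.png'); np.save(n+'0.npy',im); print(n,c['fovy'],c['cx'],c['cy'],np.round(c['cam_to_world'],3).tolist())
print(get_obs())
E
```

```text
top 57.66619297115599 282.90060463159676 216.5742419846377 [[-0.016, -0.995, 0.103, 0.516], [-1.0, 0.014, -0.023, 0.006], [0.021, -0.103, -0.994, 1.226], [0.0, 0.0, 0.0, 1.0]]
scene 52.4321226992943 276.34231580286985 209.51495481150027 [[0.673, 0.442, -0.593, 1.289], [0.74, -0.386, 0.551, -0.605], [0.015, -0.81, -0.587, 0.697], [0.0, 0.0, 0.0, 1.0]]
{'time': 0.1, 'joint_pos': array([-7.39522541e+01,  5.25917993e+00,  7.05771491e+01, -1.00169754e-03,
        1.04268886e+02, -3.25084206e+00]), 'dq': array([ 0.00435285, -0.14958274, -0.17106161, -0.02278601, -0.059498  ,
       -0.06434172]), 'joint_torque': array([ 3.14524172e-03, -4.60219932e+01, -4.19216824e+01,  1.64717392e-05,
        1.06372384e-02,  4.36066910e-05]), 'tool_pos': array([ 0.19818973, -0.56603003,  0.23023856]), 'tool_rot': array([-1.79894900e+02, -4.99676897e-03,  1.92983374e+01]), 'force': array([ 0.36957434,  0.19784802, -0.25172423]), 'moment': array([0.01059968, 0.01384144, 0.02544963]), 'grip_force': 0.0, 'gripper_width': 0.08573117356849445}
```

View pics/top0.png

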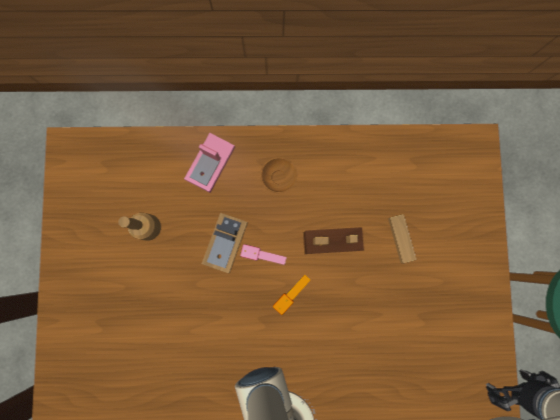

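View pics/scene0.png

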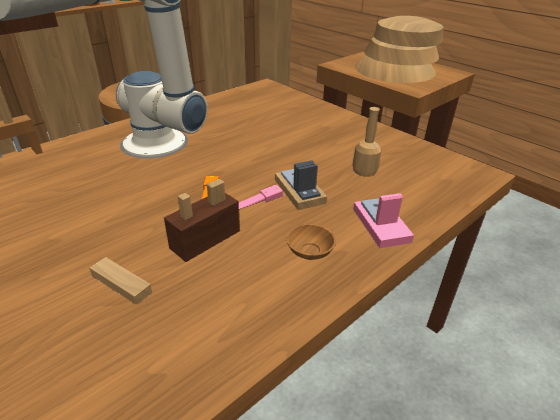

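The top view shows the jig near (225,243), the tool block near (334,241), the mallet at (140,226), the bowl at (279,175) and the offcut at (403,238). The pink and orange look-alikes lie beside them. In the scene view the pin is on the left of the block and the gauge on the right.

```bash
python3 - <<'E'
from h import *
im=np.load('top0.npy')[195:285,190:380]
cv2.imwrite('pics/crop.png',cv2.resize(im,None,fx=4.2,fy=4.2,interpolation=cv2.INTER_CUBIC)[:,:,::-1])
c=cams.get_calibration('top')
for u,v,z in[(225,243,.03),(334,241,.095),(321,241,.13),(353,239,.13)]:print(ray(c,u,v,z))
E
```

```text
[0.55931216 0.16082899 0.03      ]
[ 0.55787546 -0.17025659  0.095     ]
[ 0.55716906 -0.12731117  0.13      ]
[ 0.56149398 -0.21989299  0.13      ]
```

View pics/crop.png

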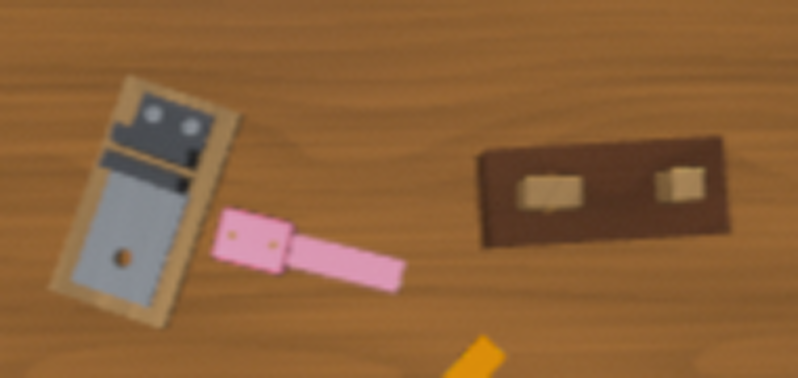

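```bash
cat >> h.py <<'E'
def plan(p,yaw):
    "turn first (units of rz), then shift in tool axes at the new yaw (units)"
    from scipy.spatial.transform import Rotation as R
    o=get_obs(); r=R.from_euler('xyz',o['tool_rot'],degrees=True); g=R.from_euler('xyz',[180,0,yaw],degrees=True)
    t=(r.inv()*g).as_rotvec(degrees=True)/5
    s=g.inv().apply(np.array(p)-o['tool_pos'])/.025
    print('turn',np.round(t,2),'shift',np.round(s,2))
E
python3 - <<'E'
from h import *
c=cams.get_calibration('top')
P=lambda u,v,z:ray(c,190+u/4.2,195+v/4.2,z)[:2]
J=[P(*q,.025) for q in[(128,75),(241,113),(163,328),(50,290)]]
J=np.array(J);m=J.mean(0);d=(J[0]+J[1]-J[2]-J[3])/2;y=(J[0]+J[3]-J[1]-J[2])/2;e=d/np.hypot(*d)
print('jig',m,np.hypot(*d),np.hypot(*y),np.degrees(np.arctan2(d[1],d[0])),np.degrees(np.arctan2(-y[0],y[1])),'origin',m+.03*e,'hole',m-.045*e,P(123,257,.035))
B=np.array([P(*q,.095) for q in[(490,152),(722,137),(730,233),(490,247)]]);print('block',B.mean(0),B)
print('pin',P(687,184,.155),'gauge',P(555,192,.151))
plan([.52,-.17,.30],93.4)
E
```

```text
jig [0.56017829 0.16239727] 0.16946272347489674 0.08907147221405305 -20.05029238775638 -19.413769736739983 origin [0.58836005 0.15211193] hole [0.51790565 0.17782529] [0.51865723 0.17784011]
block [ 0.55862144 -0.17271408] [[ 0.58825036 -0.08964066]
 [ 0.5964571  -0.25499085]
 [ 0.52843618 -0.25810437]
 [ 0.52134212 -0.08812046]]
pin [ 0.5609742  -0.21637365] gauge [ 0.55714072 -0.12800824]
turn [-2.000e-02 -1.000e-02 -1.482e+01] shift [15.05 13.79 -2.79]
```

send_rows([
  [0,0,-0.99,0,0,0,1],
  [0,0,-0.99,0,0,0,1],
  [0,0,-0.99,0,0,0,1],
  [0,0,-0.99,0,0,0,1],
  [0,0,-0.99,0,0,0,1],
  [0,0,-0.99,0,0,0,1],
  [0,0,-0.99,0,0,0,1],
  [0,0,-0.99,0,0,0,1],
  [0,0,-0.99,0,0,0,1],
  [0,0,-0.99,0,0,0,1],
  [0,0,-0.99,0,0,0,1],
  [0,0,-0.99,0,0,0,1],
  [0,0,-0.99,0,0,0,1],
  [0,0,-0.99,0,0,0,1],
  [0,0,-0.99,0,0,0,1],
])

```text
time: 1.35
tool_pos: [0.1982, -0.5661, 0.2306]
tool_rot: [-180.0, -0.1, 93.8]
force: [0.1, 0.8, -0.1]
gripper_width: 0.0851
grip_force: 0.0
```

send_rows([
  [0,0,0,0.79,0.72,-0.15,1],
  [0,0,0,0.79,0.72,-0.15,1],
  [0,0,0,0.79,0.72,-0.15,1],
  [0,0,0,0.79,0.72,-0.15,1],
  [0,0,0,0.79,0.72,-0.15,1],
  [0,0,0,0.79,0.72,-0.15,1],
  [0,0,0,0.79,0.72,-0.15,1],
  [0,0,0,0.79,0.72,-0.15,1],
  [0,0,0,0.79,0.72,-0.15,1],
  [0,0,0,0.79,0.72,-0.15,1],
  [0,0,0,0.79,0.72,-0.15,1],
  [0,0,0,0.79,0.72,-0.15,1],
  [0,0,0,0.79,0.72,-0.15,1],
  [0,0,0,0.79,0.72,-0.15,1],
  [0,0,0,0.79,0.72,-0.15,1],
  [0,0,0,0.79,0.72,-0.15,1],
  [0,0,0,0.79,0.72,-0.15,1],
  [0,0,0,0.79,0.72,-0.15,1],
  [0,0,0,0.79,0.72,-0.15,1],
  [0,0,0,0,0,0,1],
])

```text
time: 3.02
tool_pos: [0.5185, -0.1671, 0.3023]
tool_rot: [180.0, -0.1, 93.8]
force: [0.3, -0.3, 1.0]
gripper_width: 0.0853
grip_force: 0.0
```

```bash
python3 - <<'E'
from h import *
im,c=grab('wrist','w1.png'); np.save('w1.npy',im);o=get_obs();print(o['time'],o['tool_pos'],o['tool_rot'],c['fovy'],np.round(c['cam_to_world'],3).tolist())
for n,p in dict(pin=(.561,-.2164,.155),gauge=(.557,-.128,.151)).items(): print(n,proj(c,p))
E
```

```text
3.0667 [ 0.5174259  -0.16880344  0.3020436 ] [-1.79964699e+02 -4.04410002e-02  9.37544397e+01] 58.46433859972021 [[0.998, 0.063, 0.021, 0.513], [0.066, -0.948, -0.31, -0.088], [0.001, 0.311, -0.95, 0.446], [0.0, 0.0, 0.0, 1.0]]
pin (np.float64(329.682311245006), np.float64(249.7583183908774))
gauge (np.float64(335.80373669850167), np.float64(143.89435080170063))
```

View pics/w1.png

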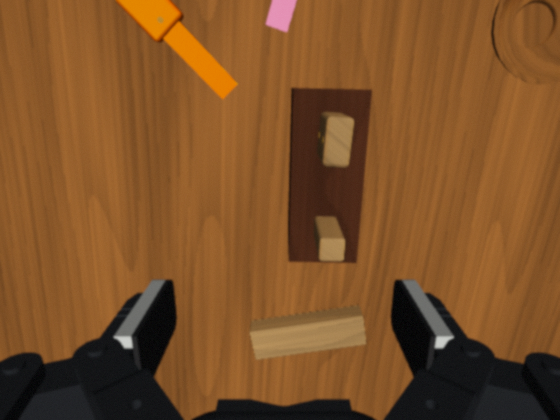

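The wrist view shows the block top spanning (290..371, 89..263). The gauge handle top is near (339,140) and the pin grip top near (331,249), both close to where they were predicted.

```bash
python3 - <<'E'
from h import *
im=np.load('w1.npy');c=cams.get_calibration('wrist')
hsv=cv2.cvtColor(im,cv2.COLOR_RGB2HSV)
print(im[249,331],im[225,325],im[140,339],im[200,320],im[200,250],im[140,322])
def rect(mask,z,roi):
    m=np.zeros_like(mask);x0,y0,x1,y1=roi;m[y0:y1,x0:x1]=mask[y0:y1,x0:x1]
    m=cv2.morphologyEx(m,cv2.MORPH_OPEN,np.ones((3,3)))
    k=max(cv2.findContours(m,cv2.RETR_EXTERNAL,cv2.CHAIN_APPROX_NONE)[0],key=cv2.contourArea)[:,0]
    w=np.array([ray(c,u,v,z)[:2] for u,v in k]).astype(np.float32)*1000
    r=cv2.minAreaRect(w);print(np.round(r[0],1),np.round(r[1],1),round(r[2],1),len(k))
V=im.max(2)
wood=((V>110)*255).astype(np.uint8)
for t in(95,110,125,140,150,160):
    mk=((V>t)*255).astype(np.uint8)
    print(t);rect(mk,.155,(300,225,352,262));rect(mk,.151,(312,105,360,172))
blk=((V<85)*255).astype(np.uint8);rect(blk,.095,(270,70,390,275))
E
```

```text
[170 134  84] [133  96  55] [155 122  76] [62 33 19] [132  84  41] [89 64 25]
95
[ 560.7 -212.1] [22.3 33.8] 6.7 114
[ 556.9 -126.5] [22.9 41.5] 1.3 151
110
[ 560.6 -212.1] [21.1 33.3] 5.4 110
[ 557.1 -126.8] [40.6 21. ] 89.9 144
125
[ 560.8 -211.7] [20.9 31.8] 3.7 106
[ 557.2 -127. ] [38.6 20.5] 89.8 137
140
[ 561.4 -217. ] [20.3 21.1] 3.7 83
[ 557.2 -127.2] [36.8 19.7] 89.6 133
150
[ 561.2 -217. ] [19.5 19.3] 3.7 81
[ 557.1 -127.1] [35.4 19.1] 89.7 125
160
[ 561.4 -217.4] [18.8 18.4] 3.7 78
[ 557.2 -119.6] [19.2 18.1] 88.7 85
[ 558.  -173.6] [ 70.6 168. ] 2.5 565
```

```bash
python3 - <<'E'
from h import *
plan([.5612,-.217,.109],93.6)
E
```

```text
turn [-0.01 -0.01  0.03] shift [-2.03  1.63  7.72]
```

send_rows([
  [0,0,0,-0.5,0.41,0,1],
  [0,0,0,-0.5,0.41,0,1],
  [0,0,0,-0.5,0.41,0,1],
  [0,0,0,-0.53,0.4,0,1],
  [0,0,0,0,0,0.77,1],
  [0,0,0,0,0,0.77,1],
  [0,0,0,0,0,0.77,1],
  [0,0,0,0,0,0.77,1],
  [0,0,0,0,0,0.77,1],
  [0,0,0,0,0,0.77,1],
  [0,0,0,0,0,0.77,1],
  [0,0,0,0,0,0.77,1],
  [0,0,0,0,0,0.77,1],
  [0,0,0,0,0,0.77,1],
  [0,0,0,0,0,0,1],
  [0,0,0,0,0,0,-1],
  [0,0,0,0,0,0,-1],
  [0,0,0,0,0,0,-1],
  [0,0,0,0,0,0,-1],
  [0,0,0,0,0,0,-1],
], grip_force=40)

```text
time: 4.73
tool_pos: [0.5608, -0.219, 0.1115]
tool_rot: [179.9, 0.1, 93.5]
force: [0.5, 0.3, -0.2]
gripper_width: 0.0253
grip_force: 0.1
```

send_rows([
  [0,0,0,0,0,0,-1],
  [0,0,0,0,0,0,-1],
  [0,0,0,0,0,0,-1],
  [0,0,0,0,0,0,-1],
  [0,0,0,0,0,0,-1],
  [0,0,0,0,0,0,-1],
])

```text
time: 5.23
tool_pos: [0.561, -0.219, 0.1114]
tool_rot: [179.9, 0.1, 93.6]
force: [1.8, -0.4, 5.2]
gripper_width: 0.0212
grip_force: 41.1
```

send_rows([
  [0,0,0,0,0,-0.6,-1],
  [0,0,0,0,0,-0.6,-1],
  [0,0,0,0,0,-0.6,-1],
  [0,0,0,0,0,-0.7,-1],
  [0,0,0,0,0,-0.8,-1],
  [0,0,0,0,0,-0.8,-1],
  [0,0,0,0,0,-0.8,-1],
  [0,0,0,0,0,-0.8,-1],
  [0,0,0,0,0,-0.6,-1],
  [0,0,0,0,0,0,-1],
])

```text
time: 6.07
tool_pos: [0.5607, -0.219, 0.2709]
tool_rot: [179.8, 0.1, 93.5]
force: [1.5, 0.7, 0.5]
gripper_width: 0.0216
grip_force: 40.8
```

send_rows([
  [0,0,-0.95,0,0,0,-1],
  [0,0,-0.95,0,0,0,-1],
  [0,0,-0.95,0,0,0,-1],
  [0,0,-0.95,0,0,0,-1],
  [0,0,-0.95,0,0,0,-1],
  [0,0,-0.95,0,0,0,-1],
  [0,0,-0.95,0,0,0,-1],
  [0,0,-0.95,0,0,0,-1],
  [0,0,-0.95,0,0,0,-1],
  [0,0,-0.95,0,0,0,-1],
  [0,0,-0.95,0,0,0,-1],
  [0,0,-0.95,0,0,0,-1],
  [0,0,-0.95,0,0,0,-1],
  [0,0,-0.95,0,0,0,-1],
  [0,0,0,0,0,0,-1],
])

```text
time: 7.32
tool_pos: [0.5598, -0.2186, 0.2653]
tool_rot: [180.0, -0.2, 160.2]
force: [-0.4, -0.3, -0.6]
gripper_width: 0.0214
grip_force: 40.7
```

```bash
python3 - <<'E'
from h import *
o=get_obs();print(o['tool_pos'],o['tool_rot'],o['gripper_width'])
plan([.574,.157,.27],160)
E
```

```text
[ 0.55976477 -0.2185585   0.26530575] [179.98956052  -0.194013   160.21186475] 0.02142093026630889
turn [ 0.   -0.04  0.04] shift [ 4.6  14.31 -0.19]
```

send_rows([
  [0,0,0,0.27,0.84,0,-1],
  [0,0,0,0.27,0.84,0,-1],
  [0,0,0,0.27,0.84,0,-1],
  [0,0,0,0.27,0.84,0,-1],
  [0,0,0,0.27,0.84,0,-1],
  [0,0,0,0.27,0.84,0,-1],
  [0,0,0,0.27,0.84,0,-1],
  [0,0,0,0.27,0.84,0,-1],
  [0,0,0,0.27,0.84,0,-1],
  [0,0,0,0.27,0.84,0,-1],
  [0,0,0,0.27,0.84,0,-1],
  [0,0,0,0.27,0.84,0,-1],
  [0,0,0,0.27,0.84,0,-1],
  [0,0,0,0.27,0.84,0,-1],
  [0,0,0,0.27,0.84,0,-1],
  [0,0,0,0.27,0.84,0,-1],
  [0,0,0,0.27,0.84,0,-1],
  [0,0,0,0,0,0,-1],
  [0,0,0,0,0,0,-1],
])

```text
time: 8.9
tool_pos: [0.5738, 0.1568, 0.266]
tool_rot: [-179.9, -0.1, 160.0]
force: [-0.1, -0.6, 0.2]
gripper_width: 0.022
grip_force: 40.8
```

```bash
python3 - <<'E'
from h import *
im,c=grab('wrist','w2.png'); np.save('w2.npy',im);np.savez('c2.npz',T=c['cam_to_world']);o=get_obs();print(o['time'],o['tool_pos'],o['tool_rot'],c['fovy'],c['cx'],c['cy'])
print(proj(c,(.518,.1778,.035)))
E
```

```text
8.95 [0.57391597 0.15593406 0.26632976] [-1.79915271e+02 -7.91513583e-02  1.59993820e+02] 58.46433859972021 283.258112294911 208.86691866177082
(np.float64(285.04629806079), np.float64(108.41428520674727))
```

View pics/w2.png

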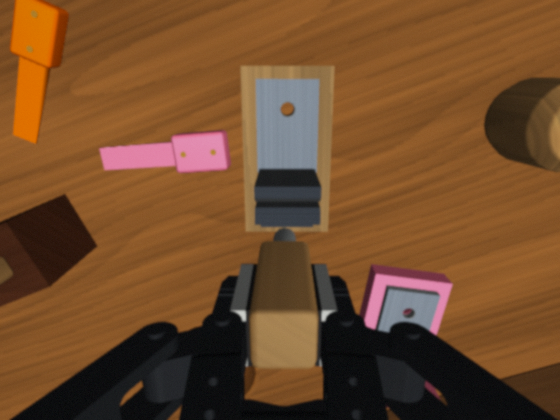

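The wrist view shows the pin hole at (287,109), the jig base at (242..333, 66..232), the slot at about row 201, and the held pin's tip at about (285,235).

```bash
python3 - <<'E'
from h import *
im=np.load('w2.npy');c=cams.get_calibration('wrist');hs=cv2.cvtColor(im,cv2.COLOR_RGB2HSV)
def cen(m,x0,y0,x1,y1):
    ys,xs=np.nonzero(m[y0:y1,x0:x1]);return xs.mean()+x0,ys.mean()+y0,len(xs)
d=(im[...,0].astype(int)-im[...,2])
print(im[109,287],im[109,300])
u,v,n=cen(d>20,278,99,297,119);print('hole',u,v,n,ray(c,u,v,.035))
# foot edges
m=(d<15)&(im.max(2)>90)
for r in(85,95,130,150):
    xs=np.nonzero(m[r,245:330])[0]+245; a,b=ray(c,xs[0]-.5,r,.035),ray(c,xs[-1]+.5,r,.035); print(r,xs[0],xs[-1],(a+b)[:2]/2)
V=im.max(2)
print('col',[(r,int(V[r,275:300].mean())) for r in range(160,234,2)])
print(im[225:250:2,285].tolist())
g=V[228:246,270:300];print(g[::2])
u2=285;print('pin foot',ray(c,285,236,.216))
for q in[(242,66),(333,66),(329,231),(246,231)]:print(ray(c,*q,.025))
E
```

```text
[148  94  45] [132 142 155]
hole 286.8150684931507 108.43150684931507 146 [0.51890064 0.17851604 0.035     ]
85 256 318 [0.49875151 0.18597159]
95 256 318 [0.50728399 0.18289192]
130 257 317 [0.53824353 0.17171799]
150 257 316 [0.55657039 0.16457249]
col [(160, 151), (162, 151), (164, 151), (166, 150), (168, 114), (170, 42), (172, 29), (174, 30), (176, 30), (178, 29), (180, 29), (182, 29), (184, 29), (186, 46), (188, 69), (190, 70), (192, 70), (194, 70), (196, 70), (198, 62), (200, 51), (202, 34), (204, 29), (206, 36), (208, 62), (210, 69), (212, 69), (214, 68), (216, 71), (218, 70), (220, 70), (222, 70), (224, 70), (226, 91), (228, 127), (230, 103), (232, 83)]
[[65, 66, 72], [93, 84, 69], [68, 66, 60], [59, 61, 61], [61, 63, 62], [62, 63, 62], [63, 65, 64], [66, 64, 62], [74, 61, 47], [79, 58, 32], [79, 59, 32], [81, 59, 34], [78, 56, 32]]
[[148 141 140 136 139 146 151 146 136 118 109  99  88  78  77  87  99 109
  118 126 134 142 149 153 156 153 153 154 151 149]
 [151 147 143 141 142 145 138 117  88  66  57  55  54  52  55  60  62  68
   75  80  96 113 136 151 157 156 156 158 155 14
[... 362 characters left out ...]
12 116 116 118]
 [124 120 112  86  57  45  47  48  48  50  49  52  55  58  62  66  69  72
   75  77  78  82  84  86  88 100 114 121 127 131]
 [109 109  99  80  63  55  56  57  59  59  59  60  62  63  67  70  73  73
   73  75  79  82  84  85  85  99 115 125 127 127]
 [ 81  81  80  78  76  78  76  77  76  76  80  76  76  76  80  77  79  80
   78  80  81  81  84  84  84  85  89  91  92  93]
 [ 77  76  79  80  82  78  79  80  78  79  80  80  78  78  79  79  80  81
   82  80  80  83  83  81  84  83  84  84  84  84]]
pin foot [0.57337459 0.15653792 0.216     ]
[0.46769937 0.1513801  0.025     ]
[0.49758106 0.23334447 0.025     ]
[0.65786632 0.17769155 0.025     ]
[0.62671399 0.09193745 0.025     ]
```

```bash
python3 - <<'E'
from h import *
plan([.5206,.1775,.108],159.8)
E
```

```text
turn [-0.02 -0.02  0.04] shift [2.3  0.07 6.33]
```

send_rows([
  [0,0,0,0.46,0.01,0,-1],
  [0,0,0,0.46,0.02,0,-1],
  [0,0,0,0.46,0.01,0,-1],
  [0,0,0,0.46,0.02,0,-1],
  [0,0,0,0.46,0.01,0,-1],
  [0,0,0,0,0,0.7,-1],
  [0,0,0,0,0,0.7,-1],
  [0,0,0,0,0,0.7,-1],
  [0,0,0,0,0,0.7,-1],
  [0,0,0,0,0,0.7,-1],
  [0,0,0,0,0,0.7,-1],
  [0,0,0,0,0,0.7,-1],
  [0,0,0,0,0,0.7,-1],
  [0,0,0,0,0,0.43,-1],
  [0,0,0,0,0,0.3,-1],
  [0,0,0,0,0,0,-1],
  [0,0,0,0,0,0,-1],
])

```text
time: 10.37
tool_pos: [0.5207, 0.1773, 0.1097]
tool_rot: [180.0, 0.0, 160.0]
force: [-0.5, 0.5, -0.7]
gripper_width: 0.0217
grip_force: 40.8
```

```bash
python3 - <<'E'
from h import *
im,c=grab('wrist'); np.save('w3.npy',im);o=get_obs();print(o['time'],o['tool_pos'],o['tool_rot'],o['force'])
print(proj(c,(.519,.1781,.035)))
cv2.imwrite('pics/w3.png',cv2.resize(im[150:330,190:380],None,fx=3,fy=3,interpolation=cv2.INTER_CUBIC)[:,:,::-1])
E
```

```text
10.4167 [0.52109699 0.17739281 0.11040883] [1.79948933e+02 7.03043145e-02 1.60045267e+02] [ 0.48404254  0.18885093 -0.3979753 ]
(np.float64(284.4295802114227), np.float64(219.00293989466934))
```

View pics/w3.png

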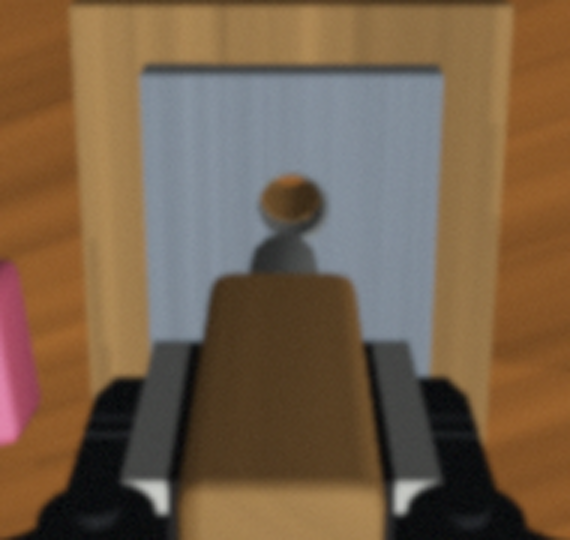

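The hole is at crop (292,203), which is image (287.3,217.7). The pin shank axis is at crop x≈284 and its tip rim at row ≈235, so the pin needs about 1.6 mm to the image right.

```bash
python3 - <<'E'
from h import *
from scipy.spatial.transform import Rotation as R
im=np.load('w3.npy');c=cams.get_calibration('wrist');o=get_obs()
d=im[...,0].astype(int)-im[...,2]
V=im.max(2);m=(V[200:226,274:302]<110)|(d[200:226,274:302]>10)
for r in(236,238,240): print(r,V[r,268:304].tolist())
print([ (r,int(V[r,282:287].mean())) for r in range(205,246)])
r=R.from_euler('xyz',o['tool_rot'],degrees=True)
h=ray(c,287.3,217.7,.035);z=o['tool_pos'][2]-.0505
for v in(232,234,236):
    p=ray(c,284.7,v,z);print(h,p,(r.inv().apply(h-p)*1000)[:2],(r.inv().apply(p-o['tool_pos'])*1000))
E
```

```text
236 [150, 149, 149, 146, 139, 116, 80, 55, 47, 46, 49, 47, 50, 50, 52, 56, 59, 63, 67, 70, 71, 71, 77, 78, 82, 85, 101, 125, 144, 150, 150, 151, 153, 153, 154, 156]
238 [149, 149, 147, 142, 130, 99, 63, 44, 45, 46, 46, 51, 49, 50, 53, 57, 61, 63, 68, 71, 70, 75, 76, 80, 81, 84, 91, 115, 141, 147, 148, 151, 153, 152, 154, 154]
240 [123, 121, 120, 118, 104, 78, 62, 54, 55, 55, 55, 55, 55, 59, 62, 64, 64, 63, 71, 72, 74, 73, 78, 78, 80, 82, 84, 94, 110, 121, 123, 126, 129, 134, 139, 139]
[(205, 150), (206, 147), (207, 135), (208, 133), (209, 138), (210, 135), (211, 120), (212, 104), (213, 91), (214, 88), (215, 85), (216, 86), (217, 87), (218, 86), (219, 87), (220, 86), (221, 87), (222, 91), (223, 91), (224, 83), (225, 75), (226, 71), (227, 68), (228, 61), (229, 56), (230, 55), (231, 55), (232, 55), (233, 56), (234, 58), (235, 58), (236, 59), (237, 59), (238, 60), (239, 60), (240, 64), (241, 71), (242, 74), (243, 75), (244, 77), (245, 77)]
[0.5195527  0.18010168 0.035     ] [0.51853989 0.17866919 0.05990883] [-0.43256066  1.66993709] [ 2.90113391  0.2820591  50.49674966]
[0.5195527  0.18010168 0.035     ] [0.51966237 0.17826272 0.05990883] [0.76124543 1.66893068] [ 1.70732783  0.28306551 50.49821541]
[0.5195527  0.18010168 0.035     ] [0.52078889 0.17785478 0.05990883] [1.95935342 1.66792065] [ 0.50921983  0.28407555 50.49968644]
```

send_rows([
  [0,0,0,0.02,0.066,0,-1],
  [0,0,0,0,0,0.2,-1],
  [0,0,0,0,0,0.2,-1],
  [0,0,0,0,0,0.2,-1],
  [0,0,0,0,0,0.2,-1],
  [0,0,0,0,0,0.2,-1],
  [0,0,0,0,0,0.2,-1],
  [0,0,0,0,0,0,-1],
  [0,0,0,0,0,0,-1],
], grip_force=30)

```text
time: 11.17
tool_pos: [0.5206, 0.1789, 0.0787]
tool_rot: [-180.0, -0.0, 160.0]
force: [0.3, 0.1, -0.7]
gripper_width: 0.0213
grip_force: 40.7
```

send_rows([
  [0,0,0,0,0,0.08,-1],
  [0,0,0,0,0,0.08,-1],
  [0,0,0,0,0,0.08,-1],
  [0,0,0,0,0,0.08,-1],
  [0,0,0,0,0,0,-1],
])

```text
time: 11.58
tool_pos: [0.5207, 0.1789, 0.0708]
tool_rot: [-180.0, -0.0, 160.0]
force: [-0.2, -0.4, -0.9]
gripper_width: 0.0216
grip_force: 40.7
```

send_rows([
  [0,0,0,0,0,0.1,-1],
  [0,0,0,0,0,0.1,-1],
  [0,0,0,0,0,0.1,-1],
  [0,0,0,0,0,0.1,-1],
  [0,0,0,0,0,0.1,-1],
  [0,0,0,0,0,0.1,-1],
  [0,0,0,0,0,0.06,-1],
  [0,0,0,0,0,0.04,-1],
  [0,0,0,0,0,0,-1],
])

```text
time: 12.33
tool_pos: [0.5209, 0.1789, 0.0536]
tool_rot: [-180.0, 0.0, 160.0]
force: [2.0, -0.4, -2.4]
gripper_width: 0.0216
grip_force: 40.7
```

send_rows([
  [0,0,0,0,0,0.04,-1],
  [0,0,0,0,0,0.03,-1],
  [0,0,0,0,0,0,-1],
  [0,0,0,0,0,0,-1],
])

```text
time: 12.67
tool_pos: [0.521, 0.1789, 0.0521]
tool_rot: [180.0, 0.0, 160.0]
force: [1.5, -1.1, -0.4]
gripper_width: 0.022
grip_force: 40.9
```

Release the pin, then rise.

send_rows([
  [0,0,0,0,0,0,0.2],
  [0,0,0,0,0,0,0.2],
  [0,0,0,0,0,0,0.2],
  [0,0,0,0,0,0,0.2],
  [0,0,0,0,0,0,0.2],
  [0,0,0,0,0,0,0.2],
  [0,0,0,0,0,0,0.2],
  [0,0,0,0,0,-0.3,0.2],
  [0,0,0,0,0,-0.6,0.2],
  [0,0,0,0,0,-0.8,0.2],
  [0,0,0,0,0,-0.8,0.2],
  [0,0,0,0,0,-0.8,0.2],
  [0,0,0,0,0,-0.8,0.2],
  [0,0,0,0,0,-0.8,0.2],
  [0,0,0,0,0,-0.8,0.2],
  [0,0,0,0,0,-0.8,0.2],
  [0,0,0,0,0,-0.8,0.2],
  [0,0,0,0,0,-0.8,0.2],
  [0,0,0,0,0,0,0.2],
  [0,0,0,0,0,0,0.2],
])

```text
time: 14.33
tool_pos: [0.5213, 0.1791, 0.2564]
tool_rot: [179.9, 0.2, 160.0]
force: [-0.1, 0.0, 0.4]
gripper_width: 0.0511
grip_force: 0.0
```

```bash
python3 - <<'E'
from h import *
im,c=grab('wrist','w4.png'); np.save('w4.npy',im);o=get_obs();print(o['time'],o['tool_pos'],o['tool_rot'],o['force'])
E
```

```text
14.3833 [0.52087755 0.17899427 0.25466981] [1.79976828e+02 2.69753597e-02 1.60047338e+02] [-0.8240969   0.71083956 -0.79909896]
```

View pics/w4.png

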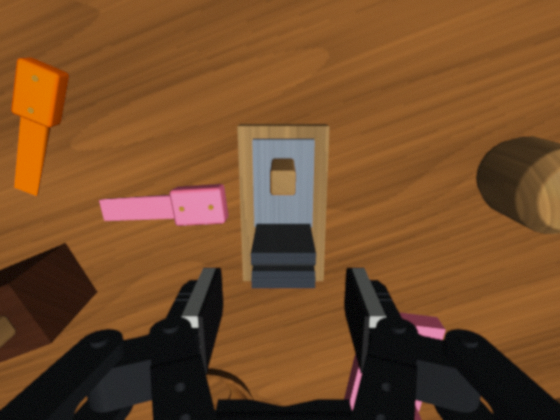

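The pin stands upright in the cheek's foot at (283,177). The slot is at about row 260, square to the camera. Next I move to the gauge.

```bash
python3 - <<'E'
from h import *
plan([.5571,-.1272,.255],92.5)
E
```

```text
turn [1.000e-02 0.000e+00 1.351e+01] shift [-1.23e+01  9.10e-01 -1.00e-02]
```

send_rows([
  [0,0,0.965,0,0,0,0.5],
  [0,0,0.965,0,0,0,0.5],
  [0,0,0.965,0,0,0,0.5],
  [0,0,0.965,0,0,0,0.5],
  [0,0,0.965,0,0,0,0.5],
  [0,0,0.965,0,0,0,0.5],
  [0,0,0.965,0,0,0,0.5],
  [0,0,0.965,0,0,0,0.5],
  [0,0,0.965,0,0,0,0.5],
  [0,0,0.965,0,0,0,0.5],
  [0,0,0.965,0,0,0,0.5],
  [0,0,0.965,0,0,0,0.5],
  [0,0,0.965,0,0,0,0.5],
  [0,0,0.965,0,0,0,0.5],
  [0,0,0,0,0,0,0.5],
])

```text
time: 15.63
tool_pos: [0.5203, 0.1788, 0.2526]
tool_rot: [-179.8, 0.0, 92.3]
force: [0.0, 0.6, 0.2]
gripper_width: 0.0641
grip_force: 0.0
```

send_rows([
  [0,0,0,-0.82,0.06,0,0.5],
  [0,0,0,-0.82,0.06,0,0.5],
  [0,0,0,-0.82,0.06,0,0.5],
  [0,0,0,-0.82,0.06,0,0.5],
  [0,0,0,-0.82,0.06,0,0.5],
  [0,0,0,-0.82,0.06,0,0.5],
  [0,0,0,-0.82,0.06,0,0.5],
  [0,0,0,-0.82,0.06,0,0.5],
  [0,0,0,-0.82,0.06,0,0.5],
  [0,0,0,-0.82,0.06,0,0.5],
  [0,0,0,-0.82,0.06,0,0.5],
  [0,0,0,-0.82,0.06,0,0.5],
  [0,0,0,-0.82,0.06,0,0.5],
  [0,0,0,-0.82,0.06,0,0.5],
  [0,0,0,-0.82,0.07,0,0.5],
  [0,0,0,0,0,0,0.5],
  [0,0,0,0,0,0,0.5],
])

```text
time: 17.05
tool_pos: [0.5566, -0.1279, 0.253]
tool_rot: [-179.9, -0.1, 92.5]
force: [0.2, 0.7, 0.7]
gripper_width: 0.0639
grip_force: 0.0
```

```bash
python3 - <<'E'
from h import *
im,c=grab('wrist','w5.png');o=get_obs();print(o['time'],o['tool_pos'],o['tool_rot'],o['gripper_width'])
V=im.max(2);u,v=map(int,proj(c,(.557,-.127,.151)));print(u,v)
for t in(115,125,135):
    m=((V>t)*255).astype(np.uint8);k=np.zeros_like(m);k[v-48:v+48,u-25:u+25]=m[v-48:v+48,u-25:u+25]
    k=cv2.morphologyEx(k,cv2.MORPH_OPEN,np.ones((3,3)))
    q=max(cv2.findContours(k,0,cv2.CHAIN_APPROX_NONE)[0],key=cv2.contourArea)[:,0]
    w=np.array([ray(c,a,b,.151)[:2] for a,b in q]).astype(np.float32)*1000;print(cv2.minAreaRect(w),cv2.boundingRect(q))
plan([.5571,-.1272,.108],92.5)
E
```

```text
17.1 [ 0.55665735 -0.12711318  0.25345127] [-1.79904981e+02 -6.27342757e-02  9.25480138e+01] 0.06395278779185706
284 206
((558.2910766601562, -121.08417510986328), (21.50122833251953, 47.7443733215332), 0.3595758080482483) (271, 164, 33, 68)
((558.5274658203125, -121.34834289550781), (47.002017974853516, 20.697580337524414), 89.96729278564453) (272, 165, 32, 67)
((558.4466552734375, -123.00659942626953), (42.41001510620117, 20.458106994628906), 89.37052154541016) (272, 171, 32, 60)
turn [-0.02 -0.01  0.01] shift [-0.    0.02  5.82]
```

send_rows([
  [0,0,0.45,-0.03,0.06,0,0.5],
  [0,0,0,0,0,0.6,0.5],
  [0,0,0,0,0,0.6,0.5],
  [0,0,0,0,0,0.6,0.5],
  [0,0,0,0,0,0.6,0.5],
  [0,0,0,0,0,0.6,0.5],
  [0,0,0,0,0,0.6,0.5],
  [0,0,0,0,0,0.6,0.5],
  [0,0,0,0,0,0.6,0.5],
  [0,0,0,0,0,0.6,0.5],
  [0,0,0,0,0,0.3,0.5],
  [0,0,0,0,0,0,0.5],
  [0,0,0,0,0,0,-1],
  [0,0,0,0,0,0,-1],
  [0,0,0,0,0,0,-1],
  [0,0,0,0,0,0,-1],
  [0,0,0,0,0,0,-1],
  [0,0,0,0,0,0,-1],
  [0,0,0,0,0,0,-1],
  [0,0,0,0,0,0,-1],
], grip_force=50)

```text
time: 18.77
tool_pos: [0.5591, -0.1281, 0.1135]
tool_rot: [179.9, 0.0, 90.2]
force: [-0.4, 0.7, 6.3]
gripper_width: 0.0212
grip_force: 49.3
```

send_rows([
  [0,0,0,0,0,0,-1],
  [0,0,0,0,0,0,-1],
  [0,0,0,0,0,-0.2,-1],
  [0,0,0,0,0,-0.4,-1],
  [0,0,0,0,0,-0.6,-1],
  [0,0,0,0,0,-0.8,-1],
  [0,0,0,0,0,-0.8,-1],
  [0,0,0,0,0,-0.8,-1],
  [0,0,0,0,0,-0.8,-1],
  [0,0,0,0,0,-0.8,-1],
  [0,0,0,0,0,-0.8,-1],
  [0,0,0,0,0,-0.8,-1],
  [0,0,0,0,0,-0.8,-1],
  [0,0,0,0,0,0,-1],
  [0,0,0,0,0,0,-1],
])

```text
time: 20.02
tool_pos: [0.5588, -0.1281, 0.3032]
tool_rot: [179.9, 0.0, 90.2]
force: [1.4, 0.4, -1.3]
gripper_width: 0.0214
grip_force: 48.9
```

```bash
python3 - <<'E'
from h import *
o=get_obs();print(o['tool_pos'],o['tool_rot'],o['gripper_width'])
plan([.5902,.1534,.28],69.8)
E
```

```text
[ 0.55882164 -0.12808303  0.3032274 ] [1.79864916e+02 4.31117311e-02 9.02439489e+01] 0.02143604854666087
turn [0.03 0.   4.09] shift [11.   -2.71  0.93]
```

send_rows([
  [0,0,0.82,0,0,0,-1],
  [0,0,0.82,0,0,0,-1],
  [0,0,0.82,0,0,0,-1],
  [0,0,0.82,0,0,0,-1],
  [0,0,0.81,0,0,0,-1],
  [0,0,0,0,0,0,-1],
  [0,0,0,0.8,-0.2,0,-1],
  [0,0,0,0.8,-0.2,0,-1],
  [0,0,0,0.8,-0.2,0,-1],
  [0,0,0,0.8,-0.2,0,-1],
  [0,0,0,0.8,-0.2,0,-1],
  [0,0,0,0.8,-0.2,0,-1],
  [0,0,0,0.8,-0.2,0,-1],
  [0,0,0,0.8,-0.2,0,-1],
  [0,0,0,0.8,-0.2,0,-1],
  [0,0,0,0.8,-0.2,0,-1],
  [0,0,0,0.8,-0.2,0,-1],
  [0,0,0,0.8,-0.2,0,-1],
  [0,0,0,0.8,-0.2,0,-1],
  [0,0,0,0.6,-0.1,0,-1],
])

```text
time: 21.68
tool_pos: [0.5898, 0.1551, 0.3004]
tool_rot: [-179.9, 0.0, 70.0]
force: [-0.3, -0.5, -1.5]
gripper_width: 0.0213
grip_force: 48.9
```

send_rows([
  [0,0,0,0,0,0.4,-1],
  [0,0,0,0,0,0.5,-1],
  [0,0,0,0,0,0.5,-1],
  [0,0,0,0,0,0.5,-1],
  [0,0,0,0,0,0.3,-1],
  [0,0,0,0,0,0,-1],
  [0,0,0,0,0,0,-1],
])

```text
time: 22.27
tool_pos: [0.5899, 0.1529, 0.2462]
tool_rot: [-179.9, 0.1, 69.8]
force: [0.0, 0.0, 0.3]
gripper_width: 0.0216
grip_force: 49.0
```

```bash
python3 - <<'E'
from h import *
im,c=grab('wrist','w6.png');np.save('w6.npy',im);o=get_obs();print(o['time'],o['tool_pos'],o['tool_rot'],o['force'])
for p in[(.5902,.1534,.107),(.5198,.1793,.095)]:print(proj(c,p))
plan([.5902,.1534,.225],69.8)
E
```

```text
22.3167 [0.59014326 0.15308531 0.24728004] [1.79991353e+02 1.21719842e-03 6.97921918e+01] [ 0.9595538   0.3834551  -0.78473901]
(np.float64(283.59726312511776), np.float64(191.94430859874603))
(np.float64(191.0776956249851), np.float64(187.967253179114))
turn [ 0.  0. -0.] shift [ 0.01 -0.    0.89]
```

View pics/w6.png

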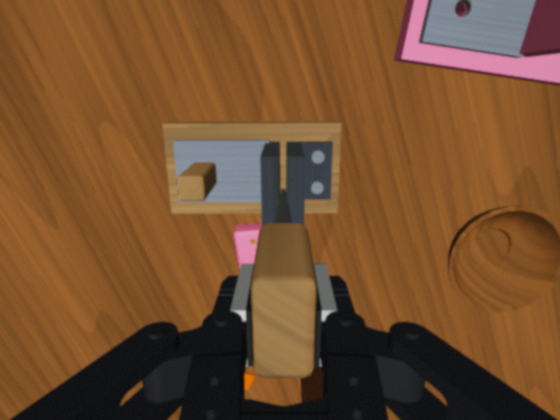

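The jig's slot is at column ≈283, rows 142–225, and the blade tip at (283,190) lies right over it. The pin is home at (197,181).

send_rows([
  [0,0,0,0,0,0.3,-1],
  [0,0,0,0,0,0.3,-1],
  [0,0,0,0,0,0.3,-1],
  [0,0,0,0,0,0.3,-1],
  [0,0,0,0,0,0.2,-1],
  [0,0,0,0,0,0.1,-1],
  [0,0,0,0,0,0.1,-1],
  [0,0,0,0,0,0.1,-1],
  [0,0,0,0,0,0.1,-1],
  [0,0,0,0,0,0,-1],
])

```text
time: 23.15
tool_pos: [0.59, 0.1535, 0.2016]
tool_rot: [-180.0, 0.0, 69.8]
force: [-0.0, -0.5, -1.3]
gripper_width: 0.0218
grip_force: 49.0
```

send_rows([
  [0,0,0,0,0,0.08,-1],
  [0,0,0,0,0,0.08,-1],
  [0,0,0,0,0,0.08,-1],
  [0,0,0,0,0,0.08,-1],
  [0,0,0,0,0,0,-1],
])

```text
time: 23.57
tool_pos: [0.59, 0.1534, 0.1934]
tool_rot: [-180.0, 0.0, 69.8]
force: [-0.5, -0.1, 0.1]
gripper_width: 0.0217
grip_force: 49.0
```

send_rows([
  [0,0,0,0,0,0.06,-1],
  [0,0,0,0,0,0.06,-1],
  [0,0,0,0,0,0.04,-1],
  [0,0,0,0,0,0.04,-1],
  [0,0,0,0,0,0,-1],
  [0,0,0,0,0,0,-1],
])

```text
time: 24.07
tool_pos: [0.5901, 0.1535, 0.189]
tool_rot: [-180.0, 0.0, 69.8]
force: [0.4, -0.1, -0.4]
gripper_width: 0.0214
grip_force: 49.0
```

send_rows([
  [0,0,0,0,0,0.04,-1],
  [0,0,0,0,0,0.04,-1],
  [0,0,0,0,0,0.04,-1],
  [0,0,0,0,0,0.04,-1],
  [0,0,0,0,0,0,-1],
  [0,0,0,0,0,0,-1],
])

```text
time: 24.57
tool_pos: [0.5901, 0.1535, 0.1849]
tool_rot: [-180.0, 0.0, 69.8]
force: [-0.5, 0.4, -0.7]
gripper_width: 0.0212
grip_force: 49.0
```

send_rows([
  [0,0,0,0,0,0.04,-1],
  [0,0,0,0,0,0.04,-1],
  [0,0,0,0,0,0.04,-1],
  [0,0,0,0,0,0,-1],
  [0,0,0,0,0,0,-1],
])

```text
time: 24.98
tool_pos: [0.5901, 0.1534, 0.1819]
tool_rot: [-180.0, 0.0, 69.8]
force: [0.2, 0.0, -0.6]
gripper_width: 0.0212
grip_force: 49.0
```

send_rows([
  [0,0,0,0,0,0.04,-1],
  [0,0,0,0,0,0.04,-1],
  [0,0,0,0,0,0.04,-1],
  [0,0,0,0,0,0,-1],
  [0,0,0,0,0,0,-1],
])

```text
time: 25.4
tool_pos: [0.59, 0.1535, 0.1788]
tool_rot: [-180.0, 0.0, 69.8]
force: [0.2, -0.7, -0.4]
gripper_width: 0.0212
grip_force: 49.0
```

send_rows([
  [0,0,0,0,0,0.04,-1],
  [0,0,0,0,0,0.04,-1],
  [0,0,0,0,0,0.04,-1],
  [0,0,0,0,0,0,-1],
  [0,0,0,0,0,0,-1],
])

```text
time: 25.82
tool_pos: [0.59, 0.1534, 0.1759]
tool_rot: [-180.0, 0.0, 69.8]
force: [-0.2, 0.4, -2.0]
gripper_width: 0.0215
grip_force: 48.9
```

send_rows([
  [0,0,0,0,0,0.04,-1],
  [0,0,0,0,0,0.04,-1],
  [0,0,0,0,0,0,-1],
  [0,0,0,0,0,0,-1],
])

```text
time: 26.15
tool_pos: [0.59, 0.1535, 0.1739]
tool_rot: [-180.0, 0.0, 69.8]
force: [-1.2, 0.9, -0.4]
gripper_width: 0.0213
grip_force: 48.9
```

send_rows([
  [0,0,0,0,0,0.04,-1],
  [0,0,0,0,0,0.04,-1],
  [0,0,0,0,0,0,-1],
  [0,0,0,0,0,0,-1],
])

```text
time: 26.48
tool_pos: [0.59, 0.1534, 0.1719]
tool_rot: [-180.0, 0.0, 69.8]
force: [-0.5, 0.7, -0.6]
gripper_width: 0.0216
grip_force: 48.9
```

send_rows([
  [0,0,0,0,0,0.04,-1],
  [0,0,0,0,0,0.04,-1],
  [0,0,0,0,0,0,-1],
  [0,0,0,0,0,0,-1],
])

```text
time: 26.82
tool_pos: [0.5901, 0.1535, 0.17]
tool_rot: [-180.0, -0.0, 69.8]
force: [-0.5, 0.1, -0.5]
gripper_width: 0.0216
grip_force: 48.9
```

send_rows([
  [0,0,0,0,0,0.04,-1],
  [0,0,0,0,0,0.04,-1],
  [0,0,0,0,0,0,-1],
  [0,0,0,0,0,0,-1],
])

```text
time: 27.15
tool_pos: [0.5901, 0.1535, 0.1681]
tool_rot: [180.0, -0.0, 69.8]
force: [-0.6, 0.8, -0.1]
gripper_width: 0.0214
grip_force: 49.1
```

send_rows([
  [0,0,0,0,0,0.04,-1],
  [0,0,0,0,0,0.04,-1],
  [0,0,0,0,0,0,-1],
  [0,0,0,0,0,0,-1],
])

```text
time: 27.48
tool_pos: [0.5901, 0.1535, 0.1659]
tool_rot: [-180.0, -0.0, 69.8]
force: [-1.0, 0.2, 0.9]
gripper_width: 0.0215
grip_force: 49.1
```

send_rows([
  [0,0,0,0,0,0.04,-1],
  [0,0,0,0,0,0.04,-1],
  [0,0,0,0,0,0,-1],
  [0,0,0,0,0,0,-1],
])

```text
time: 27.82
tool_pos: [0.59, 0.1535, 0.1638]
tool_rot: [-180.0, 0.0, 69.8]
force: [-1.0, 0.9, 0.1]
gripper_width: 0.0213
grip_force: 49.1
```

send_rows([
  [0,0,0,0,0,0.04,-1],
  [0,0,0,0,0,0,-1],
  [0,0,0,0,0,0,-1],
])

```text
time: 28.07
tool_pos: [0.5901, 0.1535, 0.1629]
tool_rot: [-180.0, 0.0, 69.8]
force: [0.6, 0.2, 1.6]
gripper_width: 0.0214
grip_force: 49.1
```

send_rows([
  [0,0,0,0,0,0.04,-1],
  [0,0,0,0,0,0,-1],
  [0,0,0,0,0,0,-1],
])

```text
time: 28.32
tool_pos: [0.5901, 0.1535, 0.1619]
tool_rot: [-180.0, 0.0, 69.8]
force: [-0.5, 0.4, 1.2]
gripper_width: 0.0214
grip_force: 49.1
```

send_rows([
  [0,0,0,0,0,0.04,-1],
  [0,0,0,0,0,0,-1],
  [0,0,0,0,0,0,-1],
])

```text
time: 28.57
tool_pos: [0.5901, 0.1535, 0.1609]
tool_rot: [-180.0, 0.0, 69.8]
force: [-0.7, 0.4, 1.0]
gripper_width: 0.0213
grip_force: 49.1
```

```bash
python3 - <<'E'
from h import *
F=[]
for i in range(8):
    cams.grab_frame('wrist');F.append(get_obs()['force'])
print(np.mean(F,0),np.std(F,0),get_obs()['time'])
E
```

```text
[-0.55344021  0.39580732  0.27533784] [0.43469207 0.40858002 0.56497557] 28.9667
```

send_rows([
  [0,0,0,0,0,0.04,-1],
  [0,0,0,0,0,0.04,-1],
  [0,0,0,0,0,0,-1],
  [0,0,0,0,0,0,-1],
])

```text
time: 29.3
tool_pos: [0.5901, 0.1535, 0.159]
tool_rot: [-180.0, 0.0, 69.8]
force: [-0.8, 0.9, 1.1]
gripper_width: 0.0215
grip_force: 49.2
```

send_rows([
  [0,0,0,0,0,0.04,-1],
  [0,0,0,0,0,0.04,-1],
  [0,0,0,0,0,0,-1],
  [0,0,0,0,0,0,-1],
])

```text
time: 29.63
tool_pos: [0.5901, 0.1535, 0.157]
tool_rot: [-180.0, -0.0, 69.8]
force: [-1.5, 0.7, 0.9]
gripper_width: 0.0212
grip_force: 49.2
```

send_rows([
  [0,0,0,0,0,0.04,-1],
  [0,0,0,0,0,0,-1],
  [0,0,0,0,0,0,-1],
])

```text
time: 29.88
tool_pos: [0.5901, 0.1535, 0.1561]
tool_rot: [180.0, -0.0, 69.8]
force: [-1.3, 0.4, 2.6]
gripper_width: 0.0217
grip_force: 49.3
```

send_rows([
  [0,0,0,0,0,0.04,-1],
  [0,0,0,0,0,0,-1],
  [0,0,0,0,0,0,-1],
])

```text
time: 30.13
tool_pos: [0.5901, 0.1535, 0.1552]
tool_rot: [180.0, -0.0, 69.8]
force: [-1.2, -0.6, 2.7]
gripper_width: 0.0216
grip_force: 49.4
```

send_rows([
  [0,0,0,0,0,0.04,-1],
  [0,0,0,0,0,0,-1],
  [0,0,0,0,0,0,-1],
])

```text
time: 30.38
tool_pos: [0.5902, 0.1535, 0.1542]
tool_rot: [180.0, -0.0, 69.8]
force: [-0.9, 0.8, 3.4]
gripper_width: 0.0214
grip_force: 49.6
```

```bash
cat > f.py <<'E'
from h import *
F=[]
for i in range(8):
    cams.grab_frame('wrist');F.append(get_obs()['force'])
o=get_obs();print(np.mean(F,0),np.std(F,0),o['time'],o['tool_pos'])
E
python3 f.py
```

```text
[-1.11523476  0.42062577  4.77063071] [0.49893753 0.5007458  0.75708139] 30.7833 [0.5901996  0.15348985 0.15423346]
```

send_rows([
  [0,0,0,0,0,0,-1],
  [0,0,0,0,0,0,-1],
  [0,0,0,0,0,0,-1],
  [0,0,0,0,0,0,-1],
  [0,0,0,0,0,0,-1],
  [0,0,0,0,0,0,-1],
])

```text
time: 31.28
tool_pos: [0.5902, 0.1535, 0.1542]
tool_rot: [180.0, -0.0, 69.8]
force: [-1.6, -0.1, 6.0]
gripper_width: 0.0214
grip_force: 49.6
```

```bash
python3 f.py; python3 - <<'E'
from h import *
a,_=grab('wrist');b,_=grab('scene')
a=cv2.resize(a[90:380,130:400],(540,580));b=cv2.resize(b[100:245,230:360],(260*2//2,290))
k=np.zeros((580,800,3),np.uint8);k[:,:540]=a;k[:290,540:]=b
cv2.imwrite('pics/fin.png',k[:,:,::-1])
E
```

```text
[-1.22800205  0.6126533   5.06787757] [0.59889064 0.34464842 0.38882865] 31.6833 [0.59018466 0.15347657 0.15422546]
```

View pics/fin.png

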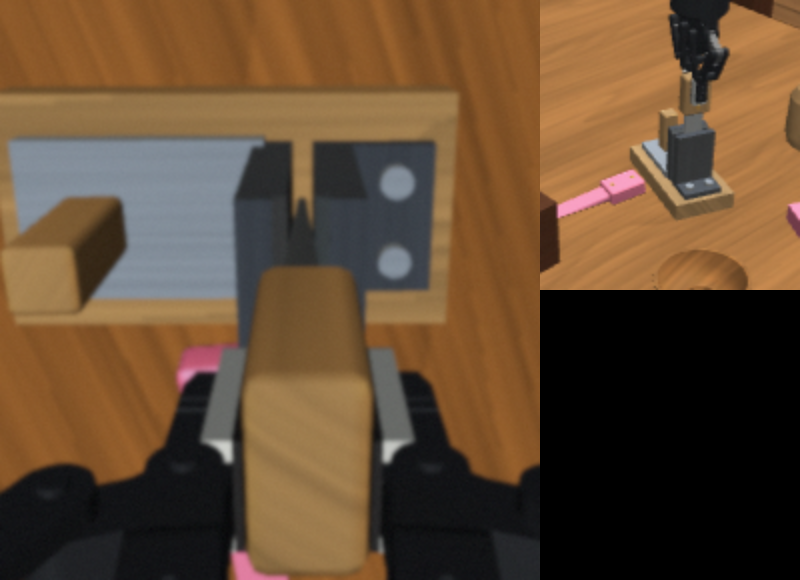

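The blade is upright between both cheeks with a steady push of about 5 N. The pin is still home at the left of the picture, free of the fingers.

```bash
python3 -c "
from cell import arm
print(arm.job_done())"
```

```text
the job is handed in; nothing more can be done
None
```

I handed the job in at about 32 s (no verdict came back): the pin is home in the cheek's foot and released, and the gauge is still held upright in the slot with a steady vertical push of about 5 N; the mallet, bowl and offcut were not touched.

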